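Vent-set a media bottle cap for the autoclave

ROBOT

A 6-joint arm with a two-finger parallel gripper is mounted at the origin on the work surface. World frame = base frame: x ahead of the robot, y to its left, z up, the work surface at z = 0. Lengths are in m, angles in rad, forces in N, time in s.
With the tool pointing down it reaches from about 0.375 to 0.975 m from the base axis. Payload 3.8 kg.
Tool frame: the origin (TCP) lies on the mounting face of the last link; the fingertips stand 173 mm ahead of it and the grasp point (between the pads) lies 155 mm ahead of it; z points along the fingers, y is the direction in which the jaws open and shut (so a half turn about z gives the same grasp; the last joint's range is limited). The gripper opens to 85 mm and grips with 20 to 120 N. Pads are 22 mm wide; open, the fingers measure 114 mm over their backs; the gripper's body (76 mm by 85 mm) begins 54 mm behind the grasp point. The pads swing forward as they close: fully open they stand 13 mm farther back than shut.
Start: joints at [1.235, 0.264, 1.604, -0, 1.274, -0.037], TCP at [0.199, 0.645, 0.405] pointing down, gripper open.
Joint ranges: [-2.63, 2.63], [-0.94, 2.18], [0.31, 2.57], [-1.31, 4.45], [0, 2.66], [-2.55, 2.55]. Speed limits (rad/s): [2.57, 2.57, 3.14, 3.14, 3.14, 3.14].

INTERFACE

Orientations are given as a rotation vector (axis times angle).
In Python, from workcell import bot gives the robot as it stands.
- The arm moves only by the shell command python3 -m jog 'ROWS' [FORCE]. ROWS is JSON, a list that holds one entry, the list of rows, each a list of 7 numbers: the closure, from 0 (fully open) to 1 (shut), then the shift along the tool's x, y, z in cm, then the turn, a rotation vector about the tool's x, y, z in rad. A call has 1 to 12 rows; each row is the pose to reach, as a shift and turn from the pose commanded when the call began, along the tool's axes at that moment; what a row does not reach only later rows make up. A row lasts 1/8 s, in which the tool goes at most 62.5 mm and 10.7 degrees, less where a joint would pass 70% of its speed; a pose out of reach is approached as far as the arm can. A call with a gripper value outside its range is refused whole. The fingers move at their own pace and stop on an object; FORCE is the grip in N (left out, the last holds). Time passes only in rows, so rows that repeat a pose let the fingers close. It gives the time, the measured TCP pose, the force and the opening at its end, in the units of the state.
- bot.read_state(): the state, without advancing time (a new reading comes with each control period).
- bot.read_camera(name): name is "side" or "top"; returns the picture (420x560x3 uint8, red, green, blue); there is no depth.
- bot.camera_model(name): a dict with "intrinsics" (3x3 intrinsics, pixels), "rvec" (rotation vector, rad) and "tvec" (3), from world to camera coordinates, as OpenCV has them. Camera axes: x right, y down, z forward; pixel columns grow to the right and rows downward; lengths in m; the calibration is good to about 2 mm. A picture is of the moment at which its call begins. camera_model takes no time and is no camera call.
- bot.finish_job(): hands the job in, once; it reports no verdict.
The state is a dict: "time": time; "q": joint angles; "joint_vel": joint speeds; "joint_torque": joint torques, N m; "tool_pos": TCP position; "tcp_rot": TCP orientation; "wrist_force": force on the tool from outside, world axes, zero at the start; "torque": the same for the moment, N m; "width": opening from 0.0 (shut) to 1.0 (fully open).
Only numpy, scipy, OpenCV 4.12 (cv2) and the standard library are available. Lean on these libraries where they do the work, as an engineer would, in place of code of your own. Each camera call takes 0.05 s, during which the arm holds its last target.

TASK

The bottle with the blue cap is going into the autoclave: screw its cap down until it bottoms out, then back it off a quarter turn so that it can vent. Finish still holding the cap in the gripper at that quarter turn, so it cannot creep while I tape it, with the bottle standing in its rack. Leave the red-capped bottles and the other things on the bench as they are.

Things in the scene. Friction and masses are not known exactly. Their poses are not given: they have to be found in the camera images.
- rack: Fixed stainless bottle rack, 104 x 335 x 54 mm. Origin at the centre of its underside, long side along its y. A base sheet (top 4 mm above the bench) carries the bottles; an upper sheet, 46 to 52 mm up, has three 67 mm square openings in a row along y, centres 105 mm apart, that keep the square bottles from turning.
- bottle: The bottle to work on: empty clear glass, 64 mm square, about 0.27 kg, loose and upright in one of the three rack openings (any). Origin at the centre of its underside. Flat sides to 92 mm, sloping shoulder to 107 mm, then a 39 mm neck with a 45 mm pouring ring at 112 to 116 mm. It can turn about 2.5 degrees before the rack stops it.
- cap_top (a point): Centre of the top of the blue screw cap: round, ribbed, 54 mm diameter, 24 mm tall (this point and 24 mm down). Its lower edge is 118 mm above the bottle's origin when bottomed out. It is already caught on the thread, less than one turn from the bottom. The nearest things as tall are the red caps, their axes at least 105 mm away.
- cap_mark (a point): A point on the white paint-pen stroke on top of the blue cap, which runs from near the centre towards the rim; 22 mm from the cap's axis. It turns with the cap.
- cap (a joint): Angle of the blue cap on its thread, rad: 0 = bottomed out (hard stop), growing as it is unscrewed; a quarter turn is 1.57. Clockwise from above screws it down. It sinks 4 mm per turn screwed down and rises as much when backed off. Light even drag, 0.06 N m; it stays where it is left; at the bottom the torque rises sharply. A grip of 25 N turns it. At 6.6 it stops and does not come off.
- red_a: A like bottle with a red cap, 64 mm square, 142 mm tall, standing in another opening of the rack; origin at the centre of its underside. Leave alone.
- red_b: The second bottle with a red cap, same as the first. Leave alone.
- slide_box: Closed teal microscope-slide box, 87 x 100 x 34 mm, on the bench beyond the rack; origin at the centre of its underside. Leave alone.
- oil_bottle: Small amber dropper bottle of immersion oil with a black top, 30 mm diameter, 75 mm tall, on the bench beyond the rack; origin at the centre of its underside. Leave alone.

How it is judged:
By the outcome, as a careful person would: the job done as asked, in the order asked, and still so for the second after the job is handed in, while the arm keeps its last pose, push and grip.
It also fails if it takes over 64 s, if anything falls off the work surface, if the arm or the gripper's body presses on something with over 40 N, if the wrist force passes 120 N, or if a joint passes its speed limit or range.

## Working session

There is one attempt and no reset: what is moved stays moved. The work goes in short steps, Python scripts to look and compute and a shell command to move; the robot and the scene stay as the last step left them, time stands still between calls to the robot, and variables do not carry over. Pictures are saved under pics/ and viewed, and the job is handed in when it is done.

```bash
mkdir -p pics; ls; python3 - <<'E'
from workcell import bot
import cv2
s=bot.read_state(); print(s)
for n in("side","top"):
    im=bot.read_camera(n); cv2.imwrite(f"pics/{n}0.png",im[:,:,::-1]); print(n,bot.camera_model(n))
E
```

```text
pics
{'time': 0.0, 'q': array([ 1.23512838e+00,  2.64794838e-01,  1.60537115e+00, -1.60063262e-05,
        1.27370696e+00, -3.68902494e-02]), 'joint_vel': array([ 0.00038411,  0.00034846, -0.0011988 , -0.00148772, -0.0021236 ,
        0.00019421]), 'joint_torque': array([ 1.39821877e-04, -5.15111482e+01, -3.67310035e+01, -1.29019522e-04,
        1.31396975e-02, -5.54349057e-06]), 'tool_pos': array([0.19857449, 0.64477697, 0.40333503]), 'tcp_rot': array([-0.467507  , -3.10619869,  0.00352392]), 'wrist_force': array([ 0.0142545 , -0.67189102, -0.55510652]), 'torque': array([ 0.01033002, -0.01383994,  0.05017778]), 'width': 1.001568053040345}
side {'intrinsics': array([[505.92969167,   0.        , 279.87786674],
       [  0.        , 505.92969167, 219.65869138],
       [  0.        ,   0.        ,   1.        ]]), 'rvec': array([ 2.29362314, -0.77913216,  0.30463405]), 'tvec': array([-0.44648246,  0.39570669,  0.71621976])}
top {'intrinsics': array([[543.28858681,   0.        , 285.58350368],
       [  0.        , 543.28858681, 206.57257451],
       [  0.        ,   0.        ,   1.        ]]), 'rvec': array([ 2.16268453, -2.13674755,  0.1643415 ]), 'tvec': array([0.04632442, 0.65193301, 0.99748505])}
```

View pics/side0.png

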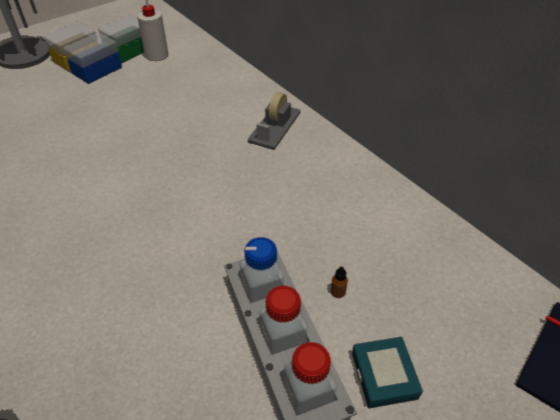

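View pics/top0.png

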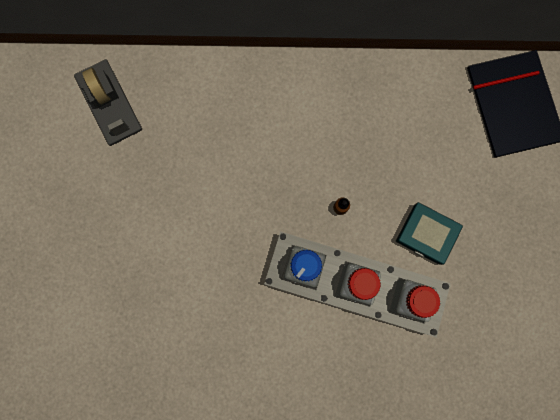

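```bash
cat > h.py <<'E'
import numpy as np, cv2
from workcell import bot
def cam(n):
    m=bot.camera_model(n); R=cv2.Rodrigues(np.array(m["rvec"],float))[0]; return np.array(m["intrinsics"]),R,np.array(m["tvec"]).ravel()
def ray(n,uv):
    K,R,t=cam(n); d=R.T@np.linalg.inv(K)@np.array([uv[0],uv[1],1.]); return -R.T@t,d
def plane(n,uv,z):
    o,d=ray(n,uv); return o+d*(z-o[2])/d[2]
def proj(n,p):
    K,R,t=cam(n); q=K@(R@np.array(p)+t); return q[:2]/q[2]
def tri(a,b):
    (o1,d1),(o2,d2)=ray("top",a),ray("side",b)
    A=np.stack([d1,-d2],1); s=np.linalg.lstsq(A,o2-o1,rcond=None)[0]
    p,q=o1+s[0]*d1,o2+s[1]*d2; return (p+q)/2,np.linalg.norm(p-q)
def crop(im,c,r,f,name):
    x,y=map(int,c); cv2.imwrite(name,cv2.resize(im[max(y-r,0):y+r,max(x-r,0):x+r,::-1],None,fx=f,fy=f,interpolation=cv2.INTER_CUBIC))
E
python3 - <<'E'
from h import *
for n in("top","side"):
    im=cv2.imread(f"pics/{n}0.png"); h=cv2.cvtColor(im,cv2.COLOR_BGR2HSV)
    for nm,m in(("blue",cv2.inRange(h,(105,120,50),(130,255,255))),("red",cv2.inRange(h,(0,150,60),(8,255,255))|cv2.inRange(h,(172,150,60),(180,255,255)))):
        c,_=cv2.findContours(m,cv2.RETR_EXTERNAL,cv2.CHAIN_APPROX_NONE)
        for k in c:
            if cv2.contourArea(k)>250:
                e=cv2.minEnclosingCircle(k); print(n,nm,cv2.contourArea(k),e, plane(n,e[0],.147))
crop(cv2.imread("pics/top0.png")[:,:,::-1],(306,265),40,7,"pics/t0c.png")
crop(cv2.imread("pics/side0.png")[:,:,::-1],(261,255),40,7,"pics/s0c.png")
E
```

```text
top blue 665.0 ((305.8636474609375, 265.18182373046875), 15.884809494018555) [0.53587934 0.01902939 0.147     ]
top red 717.0 ((423.5, 301.0), 16.37843894958496) [ 0.47773431 -0.18108897  0.147     ]
top red 710.0 ((363.89129638671875, 283.63043212890625), 15.895709037780762) [ 0.50577056 -0.0800525   0.147     ]
side blue 734.0 ((260.4537658691406, 253.0838165283203), 16.560861587524414) [0.52855027 0.00753869 0.147     ]
side blue 702.5 ((94.0, 63.5), 26.234619140625) [0.5545675  0.72831885 0.147     ]
side red 1177.0 ((311.021728515625, 362.10870361328125), 20.507020950317383) [ 0.47046597 -0.19096522  0.147     ]
side red 954.5 ((282.7148742675781, 303.0324401855469), 18.24803924560547) [ 0.49838129 -0.09101733  0.147     ]
```

View pics/t0c.png

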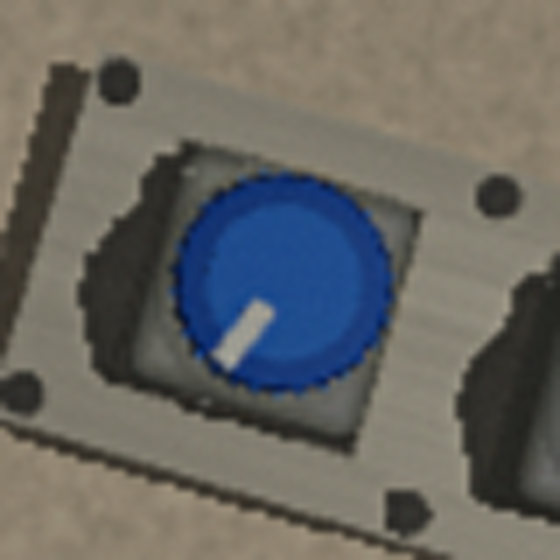

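View pics/s0c.png

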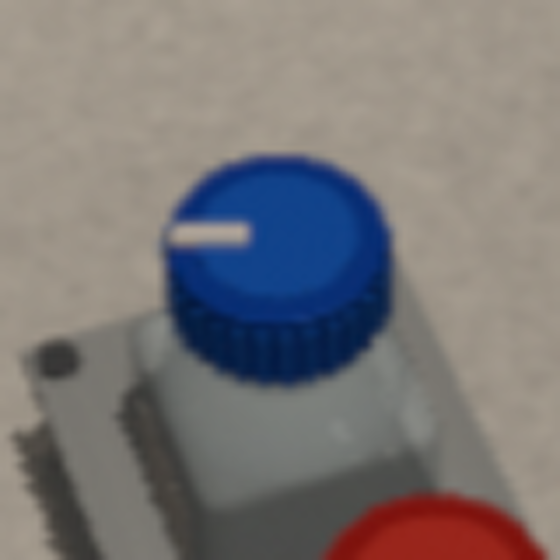

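```bash
python3 - <<'E'
from h import *
p,g=tri((306.2,265.2),(261,247.6)); print(p,g)
for z in (.146,.15): print(plane("top",(306.2,265.2),z),plane("side",(261,247.6),z))
a=plane("top",(266+265/7,225+305/7),.148);b=plane("top",(266+225/7,225+362/7),.148)
print(a,b,np.degrees(np.arctan2(*(b-a)[1::-1])))
a=plane("side",(221+250/7,215+235/7),.148);b=plane("side",(221+168/7,215+238/7),.148)
print(a,b,np.degrees(np.arctan2(*(b-a)[1::-1])))
# bearing from base, tool-frame shift
s=bot.read_state();R=cv2.Rodrigues(s["tcp_rot"])[0]
print(R, R.T@(np.array([p[0],p[1],.36])-s["tool_pos"])*100)
E
```

```text
[0.53647752 0.01804045 0.14498542] 0.0012644577963306632
[0.53589309 0.01840779 0.146     ] [0.53656939 0.01705697 0.146     ]
[0.53574145 0.01859145 0.15      ] [0.53472003 0.01434337 0.15      ]
[0.53004412 0.0224661  0.148     ] [0.51614346 0.03211074 0.148     ] 145.24606751263363
[0.52881244 0.01833267 0.148     ] [0.51295212 0.02935205 0.148     ] 145.20932490757406
[[-9.55699571e-01  2.94343185e-01 -6.47247880e-04]
 [ 2.94343893e-01  9.55697569e-01 -1.95659829e-03]
 [ 4.26618542e-05 -2.06043360e-03 -9.99997876e-01]] [-50.73925744 -49.94373188   4.44781645]
```

```bash
python3 -m jog '[[[0,-3,-3,0,0,0,-0.1],[0,-8,-8,0,0,0,-0.2],[0,-12,-12,0,0,0,-0.3],[0,-16,-16,0,0,0,-0.45],[0,-20,-20,1,0,0,-0.6],[0,-24,-24,1,0,0,-0.7],[0,-28,-28,2,0,0,-0.8],[0,-32,-32,2,0,0,-0.9],[0,-36,-36,3,0,0,-1.0],[0,-40,-40,3,0,0,-1.1],[0,-44,-44,4,0,0,-1.16],[0,-48,-47.5,4.4,0,0,-1.2]]]' 25
python3 - <<'E'
from h import *
s=bot.read_state();R=cv2.Rodrigues(s["tcp_rot"])[0]
print(s["time"],s["q"],s["tool_pos"],R.T@(np.array([.536,.018,.292])-s["tool_pos"])*100, np.degrees(np.arctan2(R[1,1],R[0,1])))
E
```

```text
time: 1.6
tool_pos: [0.5177, 0.0479, 0.3598]
tcp_rot: [1.369, -2.826, -0.001]
wrist_force: [0.9, -0.3, -0.8]
width: 1.001
1.6 [ 4.42934219e-02  3.94572486e-03  1.98212215e+00  1.14834484e-04
  1.15674217e+00 -2.42860231e+00] [0.51770735 0.04788883 0.3597883 ] [ 1.20607849 -3.29505942  6.77643937] 141.6838174524551
```

```bash
python3 -m jog '[[[0,0.6,-1.6,0,0,0,0],[0,1.2,-3.3,0,0,0,0],[0,1.2,-3.3,1,0,0,0],[0,1.2,-3.3,1,0,0,0]]]' 25
python3 - <<'E'
from h import *
s=bot.read_state();R=cv2.Rodrigues(s["tcp_rot"])[0]
print(s["time"],s["q"],s["tool_pos"],s["wrist_force"],s["torque"],R.T@(np.array([.536,.018,.292])-s["tool_pos"])*100)
for n in("side","top"): crop(bot.read_camera(n),(270,250),80,4,f"pics/{n}1.png")
E
```

```text
time: 2.1
tool_pos: [0.5351, 0.0209, 0.3492]
tcp_rot: [1.368, -2.825, -0.003]
wrist_force: [-0.5, 0.3, -0.1]
width: 1.002
2.1 [-7.68717053e-03  4.39152158e-02  1.96171780e+00  4.72785036e-04
  1.13892605e+00 -2.48076388e+00] [0.53505552 0.02086243 0.34921873] [-0.46383874  0.34828415 -0.06705854] [0.00807351 0.0309769  0.02500916] [ 0.1575555  -0.26647642  5.72143775]
```

View pics/side1.png

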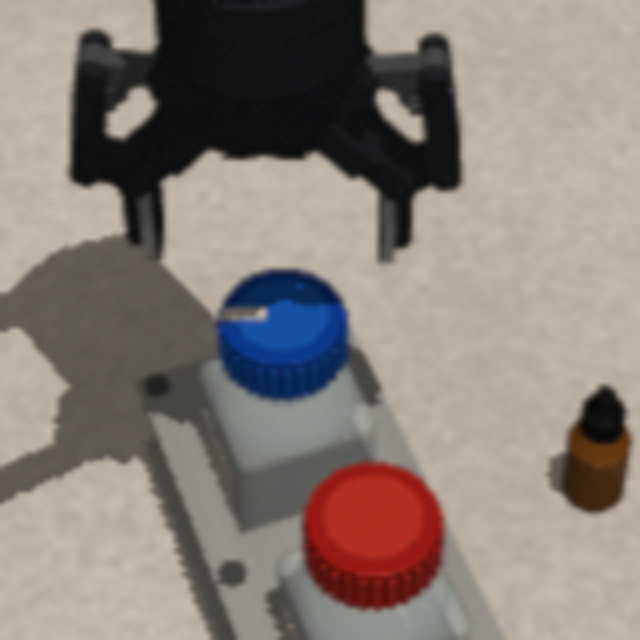

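```bash
python3 -m jog '[[[0,0.1,-0.1,1.5,0,0,0],[0,0.1,-0.2,3,0,0,0],[0,0.1,-0.2,4.5,0,0,0],[0,0.1,-0.2,5.5,0,0,0],[0,0.1,-0.2,5.5,0,0,0],[0,0.1,-0.2,5.5,0,0,0]]]' 25
python3 - <<'E'
from h import *
s=bot.read_state();R=cv2.Rodrigues(s["tcp_rot"])[0]
print(s["time"],s["tool_pos"],s["wrist_force"],s["torque"],R.T@(np.array([.536,.018,.292])-s["tool_pos"])*100)
for n in("side",): crop(bot.read_camera(n),(270,230),60,5,f"pics/{n}2.png")
E
```

```text
time: 2.95
tool_pos: [0.5373, 0.0179, 0.296]
tcp_rot: [-1.368, 2.828, -0.0]
wrist_force: [1.3, 0.5, 0.3]
width: 0.999
2.95 [0.53726056 0.01787573 0.29599252] [1.2575188  0.47628715 0.30102469] [-0.03967063 -0.01836873  0.01682435] [0.06865876 0.10672342 0.39917716]
```

View pics/side2.png

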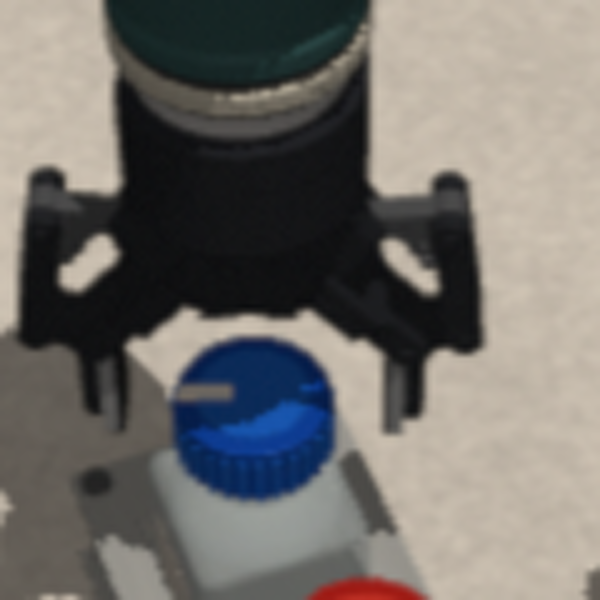

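```bash
python3 -m jog '[[[0,0.03,0.05,0.4,0,0,0],[0,0.03,0.05,0.4,0,0,0],[1,0.03,0.05,0.4,0,0,0],[1,0.03,0.05,0.4,0,0,0],[1,0.03,0.05,0.4,0,0,0],[1,0.03,0.05,0.4,0,0,0],[1,0.03,0.05,0.4,0,0,0],[1,0.03,0.05,0.4,0,0,0]]]' 35
python3 - <<'E'
from h import *
s=bot.read_state()
print(s["time"],s["q"],s["tool_pos"],s["wrist_force"],s["torque"],s["width"])
for n in("side",): crop(bot.read_camera(n),(270,240),60,5,f"pics/{n}3.png")
E
```

```text
time: 4.0
tool_pos: [0.5366, 0.0179, 0.292]
tcp_rot: [-1.368, 2.828, -0.001]
wrist_force: [-0.3, -0.9, 3.4]
width: 0.605
4.0 [-1.29727212e-02  1.03283297e-01  2.01264622e+00 -1.46260595e-04
  1.02504683e+00 -2.48486420e+00] [0.53658014 0.01791901 0.29198171] [-0.28081672 -0.92524453  3.40011259] [-0.14608279  0.05755466 -0.00211551] 0.605197688860935
```

View pics/side3.png

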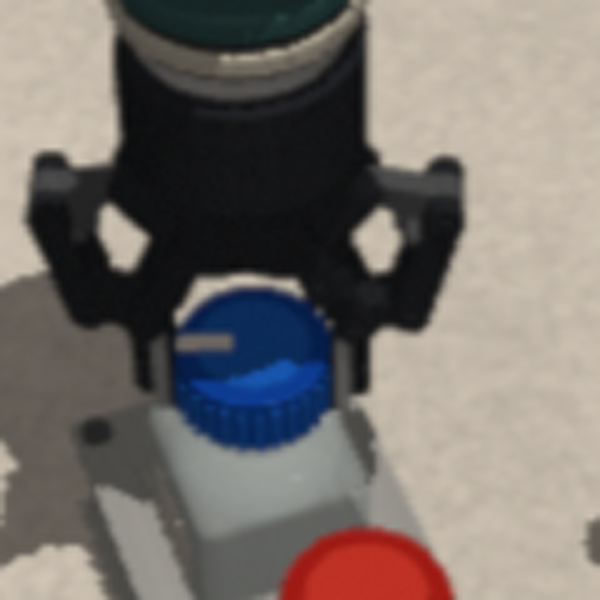

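```bash
cat > st.py <<'E'
from h import *
import sys
s=bot.read_state();R=cv2.Rodrigues(s["tcp_rot"])[0]
print("t",s["time"],"q6",s["q"][5].round(4),"psi",np.degrees(np.arctan2(R[1,1],R[0,1])).round(2),s["tool_pos"].round(4),"F",s["wrist_force"].round(2),"M",s["torque"].round(3),s["width"].round(3))
if len(sys.argv)>1: crop(bot.read_camera("side"),(270,240),60,5,f"pics/{sys.argv[1]}.png")
E
python3 -m jog '[[[1,0,0,0.008,0,0,0.1],[1,0,0,0.015,0,0,0.22],[1,0,0,0.022,0,0,0.34],[1,0,0,0.03,0,0,0.46],[1,0,0,0.037,0,0,0.58],[1,0,0,0.045,0,0,0.7],[1,0,0,0.052,0,0,0.82],[1,0,0,0.06,0,0,0.94],[1,0,0,0.064,0,0,1.0]]]' 35; python3 st.py s4
```

```text
time: 5.18
tool_pos: [0.5366, 0.0178, 0.2914]
tcp_rot: [0.158, 3.137, -0.001]
wrist_force: [-0.4, -1.2, 3.1]
width: 0.604Traceback (most recent call last):
  File "st.py", line 4, in <module>
    print("t",s["time"],"q6",s["q"][5].round(4),"psi",np.degrees(np.arctan2(R[1,1],R[0,1])).round(2),s["tool_pos"].round(4),"F",s["wrist_force"].round(2),"M",s["torque"].round(3),s["width"].round(3))
                                                                                                                                                                                   ^^^^^^^^^^^^^^^^
AttributeError: 'float' object has no attribute 'round'
```

```bash
sed -i 's/s\["width"\].round(3)/round(s["width"],3)/' st.py; python3 st.py s4
python3 -m jog '[[[1,0,0,0.008,0,0,0.12],[1,0,0,0.015,0,0,0.24],[1,0,0,0.023,0,0,0.36],[1,0,0,0.03,0,0,0.48],[1,0,0,0.038,0,0,0.6]]]' 35; python3 st.py s5
```

```text
t 5.175 q6 -1.4826 psi 84.22 [0.5366 0.0178 0.2914] F [-0.43 -1.23  3.11] M [-0.342  0.044  0.07 ] 0.604
time: 5.85
tool_pos: [0.5365, 0.0177, 0.291]
tcp_rot: [1.079, 2.95, -0.001]
wrist_force: [-0.8, -1.9, 3.7]
width: 0.608
t 5.85 q6 -0.882 psi 49.81 [0.5365 0.0177 0.291 ] F [-0.81 -1.91  3.71] M [-0.455  0.229 -0.043] 0.608
```

View pics/s4.png

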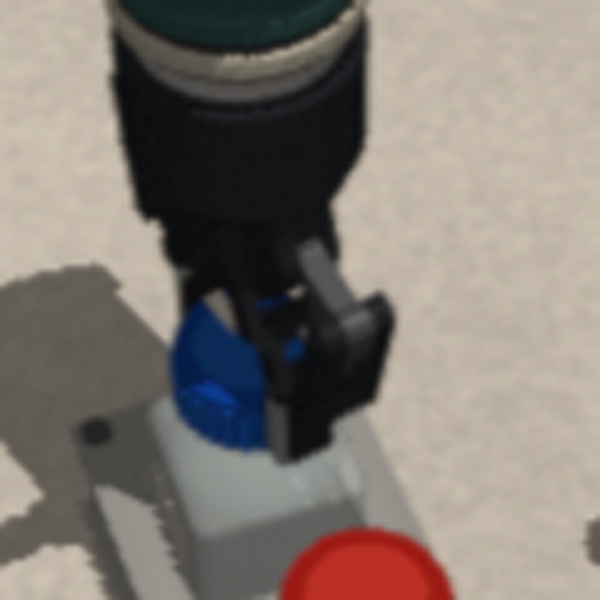

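View pics/s5.png

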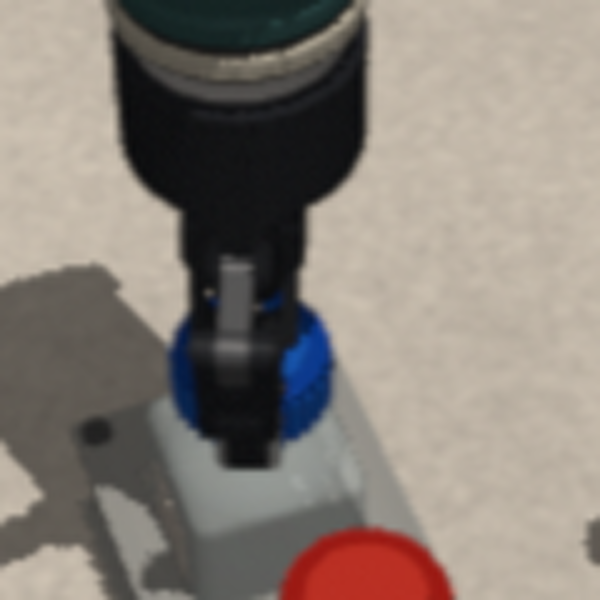

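```bash

python3 -m jog '[[[1,0,0,0.008,0,0,0.12],[1,0,0,0.015,0,0,0.24],[1,0,0,0.023,0,0,0.36],[1,0,0,0.03,0,0,0.48],[1,0,0,0.038,0,0,0.6]]]' 35; python3 st.py
python3 -m jog '[[[1,0,0,0.008,0,0,0.12],[1,0,0,0.015,0,0,0.24],[1,0,0,0.023,0,0,0.36],[1,0,0,0.03,0,0,0.48],[1,0,0,0.038,0,0,0.6]]]' 35; python3 st.py s6
```

```text
time: 6.52
tool_pos: [0.5363, 0.0177, 0.2906]
tcp_rot: [1.901, 2.501, -0.001]
wrist_force: [-1.9, -2.0, 5.7]
width: 0.613
t 6.525 q6 -0.2837 psi 15.53 [0.5363 0.0177 0.2906] F [-1.93 -1.99  5.65] M [-0.499  0.328  0.094] 0.613
time: 7.15
tool_pos: [0.5361, 0.0178, 0.2902]
tcp_rot: [-2.555, -1.827, 0.002]
wrist_force: [-3.0, -1.9, 7.1]
width: 0.611
t 7.15 q6 0.3163 psi -18.86 [0.5361 0.0178 0.2902] F [-2.96 -1.9   7.07] M [-0.385  0.421 -0.011] 0.611
```

View pics/s6.png

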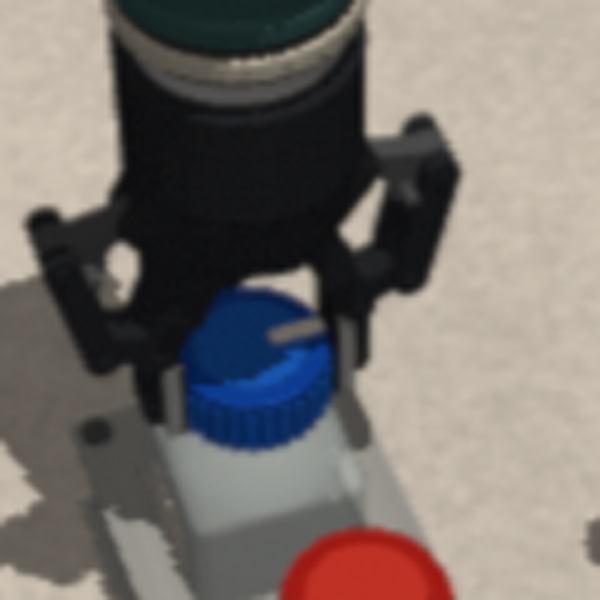

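```bash

python3 -m jog '[[[1,0,0,0.003,0,0,0.12],[1,0,0,0.01,0,0,0.24],[1,0,0,0.016,0,0,0.36],[1,0,0,0.023,0,0,0.48],[1,0,0,0.03,0,0,0.6]]]' 35; python3 st.py
python3 -m jog '[[[1,0,0,0.005,0,0,0.12],[1,0,0,0.01,0,0,0.24],[1,0,0,0.015,0,0,0.36]]]' 35; python3 st.py s7
```

```text
time: 7.82
tool_pos: [0.5368, 0.0183, 0.2898]
tcp_rot: [2.978, 0.996, 0.002]
wrist_force: [1.2, -0.4, 2.2]
width: 0.61
t 7.825 q6 0.9136 psi -53.02 [0.5368 0.0183 0.2898] F [ 1.2  -0.44  2.24] M [-0.038 -0.106  1.424] 0.61
time: 8.2
tool_pos: [0.5369, 0.0181, 0.2897]
tcp_rot: [3.108, 0.447, 0.003]
wrist_force: [1.8, -1.5, 1.8]
width: 0.603
t 8.2 q6 1.2736 psi -73.63 [0.5369 0.0181 0.2897] F [ 1.83 -1.5   1.78] M [-0.239 -0.226  1.285] 0.603
```

View pics/s7.png

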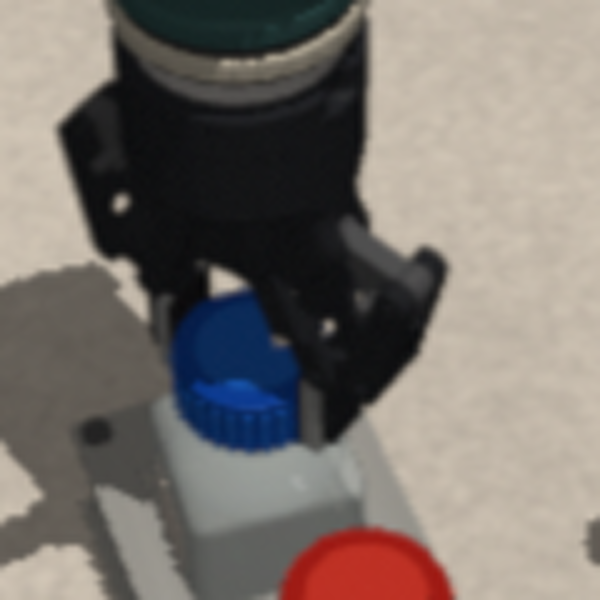

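```bash

python3 -m jog '[[[0.2,0,0,0,0,0,0],[0,0,0,0,0,0,0],[0,0,0,0,0,0,0],[0,0,0,0,0,0,0],[0,0,0,-1.5,0,0,0],[0,0,0,-4,0,0,0],[0,0,0,-7,0,0,0],[0,0,0,-8,0,0,0]]]' 35; python3 st.py
python3 - <<'E'
from h import *
for n,c in(("side",(261,250)),("top",(306,265))):
    im=bot.read_camera(n); cv2.imwrite(f"pics/{n}8f.png",im[:,:,::-1]); crop(im,c,40,7,f"pics/{n}8.png")
s=bot.read_state();R=cv2.Rodrigues(s["tcp_rot"])[0]; print(R.T@np.array([-15,0,0]))
E
```

```text
time: 9.25
tool_pos: [0.5373, 0.018, 0.3729]
tcp_rot: [3.109, 0.443, 0.008]
wrist_force: [0.1, -0.0, 0.4]
width: 0.999
t 9.25 q6 1.275 psi -73.79 [0.5373 0.018  0.3729] F [ 0.13 -0.02  0.4 ] M [-0.018  0.015  0.023] 0.999
[-14.40399635  -4.18591232  -0.05501927]
```

View pics/side8.png

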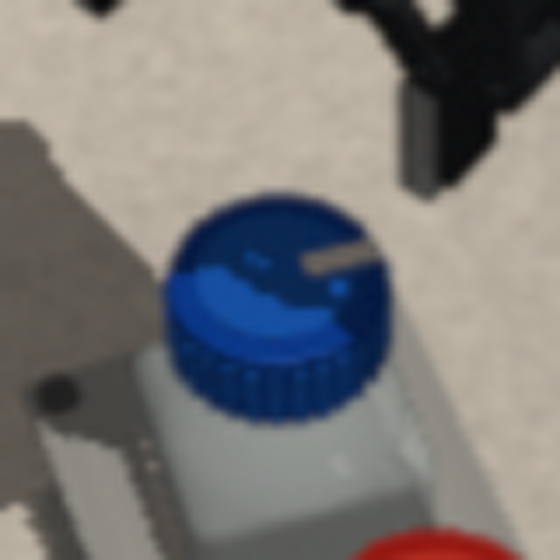

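View pics/top8.png

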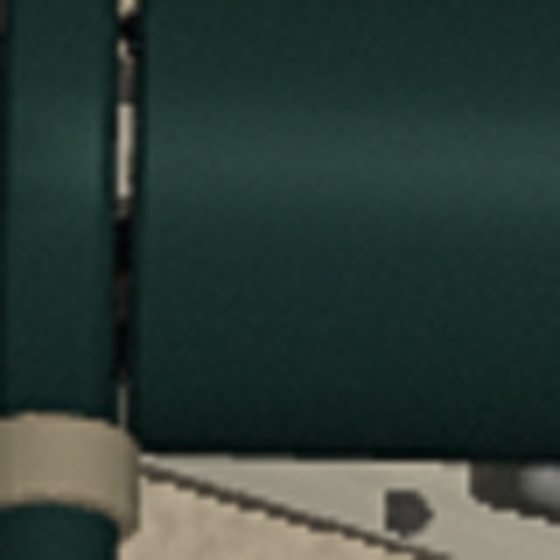

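```bash

cat > mark.py <<'E'
from h import *
def mark(path,c0=(261,247.6),z=.146,gain=1.25):
    # side view: centroid/axis of desaturated pixels inside top-face ellipse
    im=cv2.imread(path); h=cv2.cvtColor(im,cv2.COLOR_BGR2HSV)
    C=np.array([.5362,.0180]); uv=[]
    ys,xs=np.mgrid[225:275,235:290]
    P=np.array([plane("side",(x,y),z)[:2] for x,y in zip(xs.ravel(),ys.ravel())])
    r=np.linalg.norm(P-C,axis=1); hs=h[ys.ravel(),xs.ravel()]
    m=(r<.024)&(hs[:,1]<110)&(hs[:,2]>60)
    Q=P[m]; w=255-hs[m,1].astype(float)
    mu=np.average(Q,axis=0,weights=w); ev,V=np.linalg.eigh(np.cov(Q.T,aweights=w)); d=V[:,1]
    if d@(mu-C)<0:d=-d
    return m.sum(),mu,np.degrees(np.arctan2(*(mu-C)[::-1])),np.degrees(np.arctan2(d[1],d[0])),ev
if __name__=="__main__":
    import sys
    for p in sys.argv[1:]: print(p,mark(p))
E
python3 mark.py pics/side0.png pics/side8f.png
python3 - <<'E'
from h import *
a=plane("side",(221+303/7,210+264/7),.146);b=plane("side",(221+377/7,210+248/7),.146)
print(a,b,np.degrees(np.arctan2(*(b-a)[1::-1])))
E
```

```text
pics/side0.png (np.int64(50), array([0.53207187, 0.02750784]), np.float64(113.469624493587), np.float64(-177.8392373452552), array([3.13569877e-05, 2.14163852e-04]))
[0.54074749 0.01354333 0.146     ] [0.55762205 0.00678808 0.146     ] -21.817284083135036Traceback (most recent call last):
  File "mark.py", line 16, in <module>
    for p in sys.argv[1:]: print(p,mark(p))
                                   ~~~~^^^
  File "mark.py", line 7, in mark
    P=np.array([plane("side",(x,y),z)[:2] for x,y in zip(xs.ravel(),ys.ravel())])
                ~~~~~^^^^^^^^^^^^^^^^
  File "h.py", line 8, in plane
    o,d=ray(n,uv); return o+d*(z-o[2])/d[2]
        ~~~^^^^^^
  File "h.py", line 6, in ray
    K,R,t=cam(n); d=R.T@np.linalg.inv(K)@np.array([uv[0],uv[1],1.]); return -R.T@t,d
          ~~~^^^
  File "h.py", line 4, in cam
    m=bot.camera_model(n); R=cv2.Rodrigues(np.array(m["rvec"],float))[0]; return np.array(m["intrinsics"]),R,np.array(m["tvec"]).ravel()
ValueError: time passes only in moves, steps and waits
```

```bash
sed -i 's/^def cam(n):/import functools\n@functools.lru_cache\ndef cam(n):/' h.py
sed -i 's/r<.024)&(hs\[:,1\]<110)&(hs\[:,2\]>60)/r<.023)\&(hs[:,1]<140)\&(hs[:,2]>60)/' mark.py
python3 mark.py pics/side0.png pics/side8f.png; python3 - <<'E'
from h import *
for f in("side0","side8f"):
    im=cv2.imread(f"pics/{f}.png"); m=cv2.cvtColor(im,cv2.COLOR_BGR2HSV)[...,1]
    print(m[242:254,240:282])
E
```

```text
pics/side0.png (np.int64(57), array([0.52745198, 0.02719904]), np.float64(133.56045146128133), np.float64(-173.34089295014545), array([1.82281863e-05, 1.23964654e-04]))
pics/side8f.png (np.int64(85), array([0.54874112, 0.02013992]), np.float64(9.683238610631692), np.float64(-72.48119552759132), array([3.91367790e-05, 1.46686568e-04]))
[[ 35  35  33  34  34  35  28  12  97 191 231 236 231 226 222 224 224 224
  225 224 224 222 226 224 222 224 224 223 226 232 242 233 179  75   8  30
   34  33  34  35  35  33]
 [ 32  35  34  34  34  30  10  90 177 235 236 227 225 225 224 222 226 225
  222 224 222 224 224 224 224 226 226 224 227 226 234 235 226 162  68   9
   31  34  34  34  34  34]
 [ 33  35  35  34  33   9  66 170 226 237 231 225 225 224 224 224 222 224
  226 224 222 224 224 224 222 224 224 222 225 223 228 234 237 220 151  43
   16  31  34  32  34  34]
 [ 33  34  33  33  30  22 132 207 220 221 214 213 213 213 211 215 220 227
  222 224 226 224 222 225 224 226 224 224 224 224 227 231 233 235 198  87
    7  31  33  32  34  32]
 [ 34  32  34  31  26  33 104 115 115 119 123 126 126 124 124 1
[... 2738 characters left out ...]
 [ 33  33  33  13  68 199 232 238 231 224 222 220 222 222 220 220 223 227
  227 224 227 221 221 224 227 211 211 214 221 221 224 233 244 240 236 200
   66  20  33  33  34  35]
 [ 33  33  27  25 117 220 232 231 237 225 222 222 219 222 220 222 221 223
  231 225 223 221 230 227 230 224 227 223 224 223 227 224 233 236 233 213
   91  13  32  33  34  32]
 [ 35  32  27  25 120 216 232 236 233 227 223 224 222 224 221 221 222 222
  222 222 223 222 222 224 230 224 227 231 224 226 227 234 237 244 240 224
  105   8  29  33  33  32]
 [ 33  34  32  11  84 209 233 231 233 230 223 222 220 222 221 219 222 220
  222 219 221 223 223 228 228 228 222 227 223 227 235 233 237 229 240 228
  104   0  24  30  33  33]]
```

```bash
python3 - <<'E'
from h import *
def ang(n,a,b,z):
    a,b=plane(n,a,z),plane(n,b,z); return np.degrees(np.arctan2(*(b-a)[1::-1]))
print(ang("side",(256,248),(246,248.0),.148),ang("side",(256,247.9),(246,248.1),.148))
print(ang("side",(265,247.3),(272,245.6),.146))
# weighted line fit
import numpy as np
for f,x0,x1,z in(("side0",247,255,.148),("side8f",265,272,.146)):
    s=cv2.cvtColor(cv2.imread(f"pics/{f}.png"),cv2.COLOR_BGR2HSV)[...,1].astype(float)
    X=np.arange(x0,x1+1);Y=[]
    for x in X:
        r=np.arange(241,254); w=np.clip(200-s[r,x],0,180)
        k=np.argmax(np.where((r>243)&(r<251),w,0)); sel=abs(r-r[k])<=4
        w=w*sel; 
        if f=="side8f" : w=w*(r>=242)
        Y.append((w*r).sum()/w.sum())
    p=np.polyfit(X,Y,1); print(f,np.round(Y,2),p)
    e=[(x,np.polyval(p,x)) for x in (X[0],X[-1])]
    a=ang("side",*e,z); print(a)
E
```

```text
142.5057271481241 143.98536367255826
-19.979445239116853
side0 [247.24 247.87 247.98 247.96 247.96 247.96 247.96 247.96 247.95] [5.09104190e-02 2.35092345e+02]
-41.244086739835204
side8f [247.12 247.08 246.9  246.55 246.29 246.09 245.63 244.81] [-3.11286386e-01  3.29890253e+02]
-15.440785419018596
```

```bash

python3 -m jog '[[[0,1.4,-4.8,0,0,0,0.15],[0,2.8,-9.6,0,0,0,0.3],[0,4.2,-14.4,0,0,0,0.45],[0,5.6,-19.2,0,0,0,0.6],[0,5.6,-19.2,0,0,0,0.75],[0,5.6,-19.2,0,0,0,0.85],[0,5.6,-19.2,0,0,0,0.85]]]' 35; python3 st.py
python3 - <<'E'
from h import *
for n,c in(("side",(261,250)),("top",(306,265))):
    im=bot.read_camera(n); cv2.imwrite(f"pics/{n}9f.png",im[:,:,::-1]); crop(im,c,40,7,f"pics/{n}9.png")
E
```

```text
time: 10.22
tool_pos: [0.5361, 0.2181, 0.3678]
tcp_rot: [3.015, -0.876, -0.003]
wrist_force: [0.8, 0.0, -0.4]
width: 1.0
t 10.225 q6 2.4797 psi -122.4 [0.5361 0.2181 0.3678] F [ 0.84  0.02 -0.4 ] M [ 0.01  -0.008  0.019] 1.0
```

View pics/side9.png

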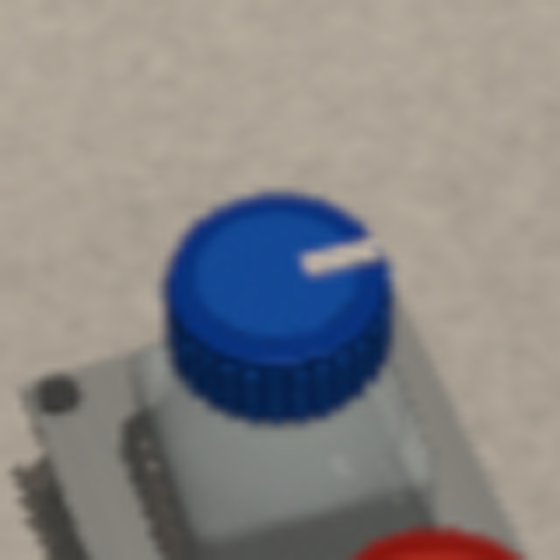

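View pics/top9.png

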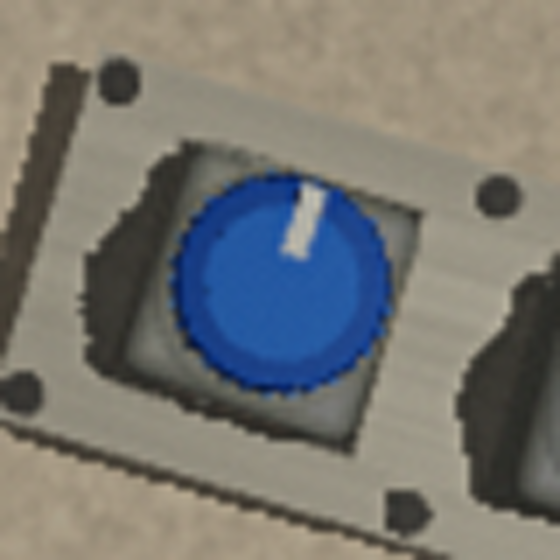

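```bash
python3 - <<'E'
from h import *
def ang(n,a,b,z):
    a,b=plane(n,a,z),plane(n,b,z); return np.degrees(np.arctan2(*(b-a)[1::-1]))
print(ang("top",(294,257),(313,186),.146)) 
f=lambda x,y:(266+x/7,225+y/7)
print(ang("top",f(294,257),f(313,186),.146))
def pca(n,file,box,z):
    im=cv2.imread(file); s=cv2.cvtColor(im,cv2.COLOR_BGR2HSV)[...,1].astype(float)
    x0,x1,y0,y1=box; ys,xs=np.mgrid[y0:y1,x0:x1]; w=np.clip(190-s[y0:y1,x0:x1],0,150).ravel()
    P=np.array([plane(n,u,z)[:2] for u in zip(xs.ravel(),ys.ravel())]); mu=np.average(P,axis=0,weights=w)
    ev,V=np.linalg.eigh(np.cov(P.T,aweights=w)); d=V[:,1]; return mu,np.degrees(np.arctan2(d[1],d[0])),ev
print(pca("top","pics/top9f.png",(305,314,252,264),.146))
print(pca("top","pics/top0.png",(296,308,266,278),.148))
s=cv2.cvtColor(cv2.imread("pics/top9f.png"),cv2.COLOR_BGR2HSV)[...,1]; print(s[247:266,300:318])
E
```

```text
-14.487980197787454
-14.707721138434568
(array([0.55095364, 0.01375059]), np.float64(160.8462410136738), array([4.21675523e-06, 2.66702859e-05]))
(array([0.52359883, 0.02856565]), np.float64(141.73120530288634), array([4.10462158e-06, 3.00877368e-05]))
[[ 26  24  28  32  35  36  35  35  34  37  34  36  36  34  33  33  31  35]
 [ 24  31  24  26  20  34  43  42  37  38  36  37  34  35  36  33  34  36]
 [ 31  24  33  26  98  61  23  13  21  34  39  38  41  36  35  34  34  34]
 [ 12 121 137 122 202 209 199 221 187  59  61  46  37  45  42  39  36  33]
 [172 212 211 207 217 213 219 228 195  44  33 116 100  49  19  47  40  36]
 [219 209 215 209 209 209 212 224 142  12  13   6  82 189 190  10  44  43]
 [213 207 208 207 209 205 208 225  98  15  13  14 108 208 223 172  60  21]
 [210 208 205 200 201 206 205 194  26  12  13  15 136 214 211 208 190  66]
 [210 205 199 198 198 202 209 179   3  14  13  11 165 212 207 204 201 129]
 [200 198 199 197 199 204 206 141   6  14  13 106 197 206 204 203 201 199]
 [197 198 201 196 202 206 187  54  10  16  12 146 207 200 199 199 199 203]
 [198 201 197 200 198 205 148   6  17  13  29 170 208 200 197 195 199 202]
 [199 198 198 198 201 206 131   9  17  10 107 196 202 196 198 199 199 198]
 [198 201 198 198 203 184  53  14  18  22 161 203 200 198 196 198 197 196]
 [196 198 198 200 203 197 138 110  35  40 163 204 197 197 196 196 194 199]
 [198 201 198 197 196 203 194 198 169 166 200 199 198 196 194 196 197 200]
 [199 197 196 199 198 198 206 200 203 203 198 199 194 196 198 194 194 201]
 [198 197 200 196 196 201 197 200 197 200 201 194 197 197 198 196 195 196]
 [201 196 197 198 200 197 200 194 197 200 194 194 194 198 197 196 192 199]]
```

```bash
python3 - <<'E'
from h import *
s=bot.read_state();R=cv2.Rodrigues(s["tcp_rot"])[0]
print(R.T@(np.array([.5365,.018,.290])-s["tool_pos"])*100)
E
```

```text
[10.73019095 16.84994553  7.85419769]
```

```bash

python3 -m jog '[[[0,2.7,4.2,0,0,0,0],[0,5.4,8.4,0,0,0,0],[0,8.1,12.6,0,0,0,0],[0,10.7,16.8,0,0,0,0],[0,10.7,16.8,0.5,0,0,0],[0,10.7,16.8,2,0,0,0],[0,10.7,16.8,2,0,0,0]]]' 35; python3 st.py
python3 - <<'E'
from h import *
s=bot.read_state();R=cv2.Rodrigues(s["tcp_rot"])[0]
print(R.T@(np.array([.5365,.018,.290])-s["tool_pos"])*100)
E
```

```text
time: 11.2
tool_pos: [0.5356, 0.0197, 0.3471]
tcp_rot: [3.016, -0.877, -0.007]
wrist_force: [-0.4, -0.4, 0.2]
width: 1.002
t 11.2 q6 2.1267 psi -122.42 [0.5356 0.0197 0.3471] F [-0.41 -0.41  0.23] M [-0.001  0.007 -0.052] 1.002
[0.18727089 0.09016833 5.70513388]
```

```bash

python3 -m jog '[[[0,0.1,0.05,2,0,0,0],[0,0.1,0.05,4,0,0,0],[0,0.1,0.05,5.5,0,0,0],[0,0.1,0.05,5.7,0,0,0],[0,0.1,0.05,5.7,0,0,0],[1,0.1,0.05,5.7,0,0,0],[1,0.1,0.05,5.7,0,0,0],[1,0.1,0.05,5.7,0,0,0],[1,0.1,0.05,5.7,0,0,0],[1,0.1,0.05,5.7,0,0,0],[1,0.1,0.05,5.7,0,0,0]]]' 35; python3 st.py
python3 -m jog '[[[1,0,0,0,0,0,0.02],[1,0,0,0,0,0,0.02]]]' 35; python3 st.py
```

```text
time: 12.58
tool_pos: [0.5375, 0.0176, 0.2932]
tcp_rot: [3.016, -0.879, 0.002]
wrist_force: [-0.9, -2.3, 5.9]
width: 0.608
t 12.575 q6 2.1248 psi -122.49 [0.5375 0.0176 0.2932] F [-0.91 -2.33  5.9 ] M [-0.34   0.159  0.041] 0.608
time: 12.82
tool_pos: [0.5373, 0.0175, 0.2931]
tcp_rot: [3.007, -0.908, 0.001]
wrist_force: [-1.3, -3.3, 5.8]
width: 0.611
t 12.825 q6 2.1446 psi -123.61 [0.5373 0.0175 0.2931] F [-1.3  -3.34  5.75] M [-0.372  0.258  0.217] 0.611
```

```bash

for i in 1 ; do python3 -m jog '[[[1,0,0,0,0,0,0.02],[1,0,0,0,0,0,0.02]]]' 35|tail -1; python3 st.py; done
python3 -m jog '[[[1,0,0,0,0,0,0.03],[1,0,0,0,0,0,0.03]]]' 35|tail -1; python3 st.py
python3 -m jog '[[[1,0,0,0,0,0,0.03],[1,0,0,0,0,0,0.03]]]' 35|tail -1; python3 st.py s10
```

```text
width: 0.61
t 13.075 q6 2.1639 psi -124.7 [0.5372 0.0174 0.2931] F [-2.35 -3.5   5.54] M [-0.461  0.21   0.61 ] 0.61
width: 0.608
t 13.325 q6 2.1929 psi -126.33 [0.5372 0.0174 0.2931] F [-1.32 -3.79  6.22] M [-0.486  0.287  1.09 ] 0.608
width: 0.609
t 13.575 q6 2.2224 psi -128.0 [0.5374 0.0173 0.2931] F [-1.36 -4.6   6.35] M [-0.658  0.171  1.315] 0.609
```

```bash
python3 -m jog '[[[1,0,0,0,0,0,0.03],[1,0,0,0,0,0,0.03]]]' 35|tail -1; python3 st.py
```

```text
width: 0.612
t 13.875 q6 2.252 psi -129.68 [0.5376 0.0171 0.2931] F [-0.75 -4.97  3.59] M [-0.895  0.018  1.545] 0.612
```

```bash

python3 -m jog '[[[1,0,0,0,0,0,-0.03],[1,0,0,0,0,0,-0.03]]]' 35|tail -1; python3 st.py
python3 -m jog '[[[1,0,0,0,0,0,-0.03],[1,0,0,0,0,0,-0.03]]]' 35|tail -1; python3 st.py
python3 -m jog '[[[1,0,0,0,0,0,-0.02],[1,0,0,0,0,0,-0.02]]]' 35|tail -1; python3 st.py
```

```text
width: 0.608
t 14.125 q6 2.2227 psi -128.03 [0.5376 0.0171 0.2931] F [-0.57 -5.18  5.38] M [-8.380e-01 -1.000e-03  1.006e+00] 0.608
width: 0.606
t 14.375 q6 2.1938 psi -126.41 [0.5376 0.017  0.2931] F [ 0.05 -5.42  5.03] M [-0.916 -0.037  0.448] 0.606
width: 0.609
t 14.625 q6 2.1748 psi -125.34 [0.5377 0.0172 0.2931] F [ 0.84 -5.09  4.75] M [-0.968 -0.028  0.114] 0.609
```

```bash
python3 - <<'E'
from h import *
cv2.imwrite("pics/side11f.png",bot.read_camera("side")[:,:,::-1])
E
python3 -m jog '[[[1,0,0,-0.005,0,0,-0.07],[1,0,0,-0.015,0,0,-0.21],[1,0,0,-0.025,0,0,-0.36],[1,0,0,-0.035,0,0,-0.52],[1,0,0,-0.045,0,0,-0.68],[1,0,0,-0.055,0,0,-0.84],[1,0,0,-0.065,0,0,-1.0],[1,0,0,-0.075,0,0,-1.16],[1,0,0,-0.09,0,0,-1.32],[1,0,0,-0.1,0,0,-1.48],[1,0,0,-0.11,0,0,-1.58],[1,0,0,-0.11,0,0,-1.62]]]' 35; python3 st.py s12
python3 - <<'E'
from h import *
im=bot.read_camera("side"); cv2.imwrite("pics/side12f.png",im[:,:,::-1]); crop(im,(261,255),40,7,"pics/s12c.png")
crop(cv2.imread("pics/side11f.png")[:,:,::-1],(261,255),40,7,"pics/s11c.png")
E
python3 st.py
```

```text
time: 16.18
tool_pos: [0.5376, 0.0189, 0.2942]
tcp_rot: [-2.753, -1.51, -0.005]
wrist_force: [0.8, 1.9, 4.7]
width: 0.609
t 16.175 q6 0.5535 psi -32.51 [0.5376 0.0189 0.2942] F [0.79 1.87 4.75] M [ 0.605  0.039 -0.045] 0.609
t 16.275 q6 0.5549 psi -32.59 [0.5376 0.0188 0.2942] F [-0.4   3.68  5.63] M [0.685 0.001 0.052] 0.608
```

View pics/s11c.png

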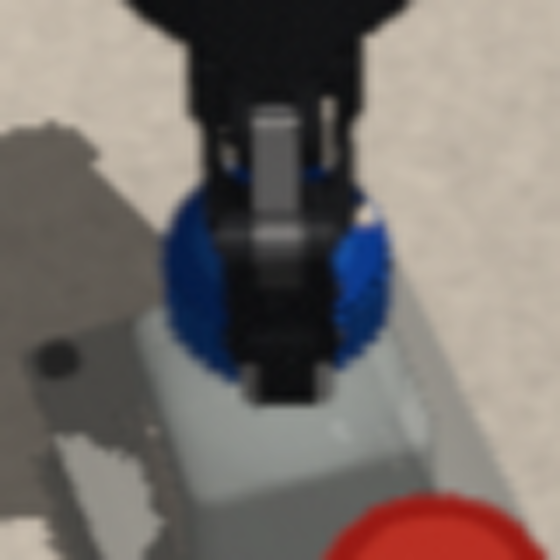

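View pics/s12c.png

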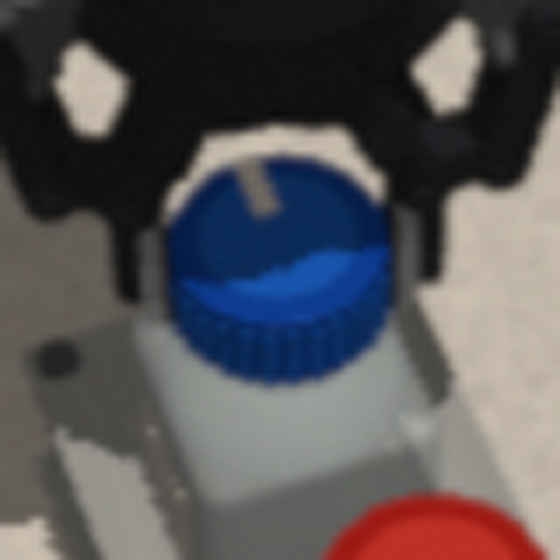

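```bash
python3 - <<'E'
from h import *
o=[]
for f in("side0","side11f","side12f"):
    im=cv2.imread(f"pics/{f}.png")[258:300,235:290]
    g=cv2.cvtColor(im,cv2.COLOR_BGR2GRAY); g=cv2.createCLAHE(4,(1,1)).apply(g)
    o.append(cv2.resize(g,None,fx=9,fy=9,interpolation=cv2.INTER_CUBIC)[:, :265*3//3+230])
cv2.imwrite("pics/cmp.png",cv2.resize(np.hstack(o[1:]),(800,300)))
def ang(n,a,b,z):
    a,b=plane(n,a,z),plane(n,b,z); return np.degrees(np.arctan2(*(b-a)[1::-1]))
print(ang("side",(221+267/7,215+215/7),(221+245/7,215+167/7),.147))
# edge row of body (max downward darkening) per column
for f in("side0","side8f","side11f","side12f"):
    g=cv2.GaussianBlur(cv2.cvtColor(cv2.imread(f"pics/{f}.png"),cv2.COLOR_BGR2GRAY),(3,3),0).astype(float)
    X=np.arange(254,278,2);Y=[]
    for x in X:
        d=g[272:292,x]-g[274:294,x]; k=int(np.argmax(d)); 
        o=0 if k in(0,len(d)-1) else .5*(d[k-1]-d[k+1])/(d[k-1]-2*d[k]+d[k+1])
        Y.append(273+k+o)
    print(f,np.round(Y,1))
E
```

```text
73.33809833169448
side0 [286.6 286.  285.2 284.5 283.8 283.4 282.9 282.2 281.5 281.  280.1 279.9]
side8f [286.  285.3 284.6 284.1 283.7 283.1 282.8 282.2 281.6 280.9 280.4 279.9]
side11f [285.5 284.9 284.2 283.8 283.3 282.8 282.3 281.8 281.1 280.5 280.1 279.6]
side12f [286.1 285.5 284.9 283.9 283.5 282.9 282.3 281.8 281.  280.4 279.6 279.1]
```

View pics/cmp.png

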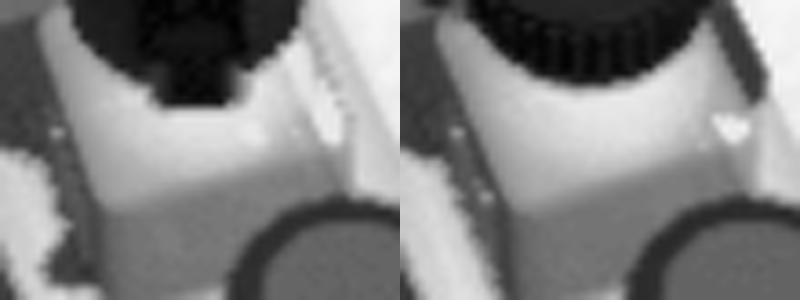

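```bash
python3 - <<'E'
from h import *
X=np.arange(254,278,2)
D={"0":[286.6,286.,285.2,284.5,283.8,283.4,282.9,282.2,281.5,281.,280.1,279.9],"8":[286.,285.3,284.6,284.1,283.7,283.1,282.8,282.2,281.6,280.9,280.4,279.9],"11":[285.5,284.9,284.2,283.8,283.3,282.8,282.3,281.8,281.1,280.5,280.1,279.6],"12":[286.1,285.5,284.9,283.9,283.5,282.9,282.3,281.8,281.,280.4,279.6,279.1]}
for k,Y in D.items():
    p=np.polyfit(X,Y,1); a,b=[plane("side",(x,np.polyval(p,x)),.096) for x in(254,276)]
    print(k,p[0],np.degrees(np.arctan2(*(b-a)[1::-1])))
E
```

```text
0 -0.3085664335664342 -16.789796213477217
8 -0.2699300699300725 -19.208946705510602
11 -0.2666083916083898 -19.409718890070113
12 -0.31783216783216783 -16.202373050662178
```

```bash
python3 - <<'E'
from h import *
o=[]
for n in("side","top"):
    cv2.imwrite(f"pics/{n}13f.png",bot.read_camera(n)[:,:,::-1]); o.append(cv2.imread(f"pics/{n}13f.png"))
cv2.imwrite("pics/fin.png",cv2.resize(np.hstack(o),(800,300),interpolation=cv2.INTER_AREA))
E
python3 st.py
```

```text
t 16.375 q6 0.5556 psi -32.62 [0.5376 0.0188 0.2942] F [1.02 3.92 5.36] M [ 0.696 -0.032  0.084] 0.607
```

View pics/fin.png

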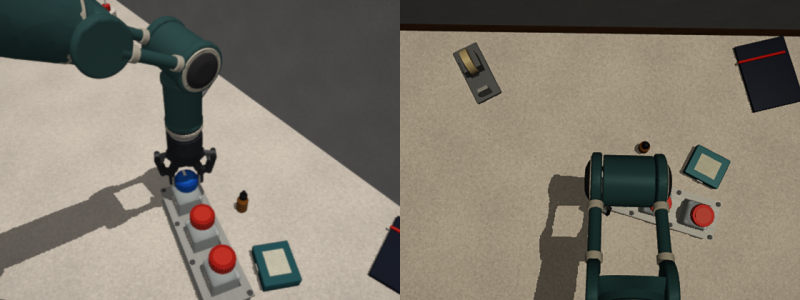

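Both views show the cap held in the gripper, the bottle standing in its rack, and the red bottles, slide box and oil bottle where they were. Handing in.

```bash
python3 -c "
from workcell import bot
print(bot.finish_job())"; python3 st.py
```

```text
the job is handed in; nothing more can be done
None
the job is handed in; nothing more can be done
```

The blue cap is bottomed out, backed off about a quarter turn, and still held in the gripper at 35 N. I handed the job in at about 16.4 s.

- **Screwing down:** I turned the cap clockwise about 160° until the torque jumped to 1.3–1.4 N m. The pads then slipped on the cap.
- **Confirming the stop:** I released it, looked at the mark, gripped again and tightened once more. The torque climbed from near zero to 1.5 N m within about 7°, so the cap was firmly on its stop. Turning back until the torque was nearly gone gave me the starting angle for the quarter turn.
- **Backing off:** I turned the gripper 92.5° counter-clockwise and raised it 1.1 mm to follow the thread. The side view shows the bottle turned about 3.2° with it in the rack, which leaves the cap about 89° from its stop.
- **Checks:** The paint mark gave 88–89°, but single readings of it varied by about 3° between the two views. The gripper is pressing down with about 5 N, so the bottle stands on its rack. In the last pictures, the red-capped bottles, slide box and oil bottle look unmoved; the arm partly hid one red bottle from the top camera. I took no readings after handing in.

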